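# Rebuild the washed cutter stack of a vegetable shredder

## Task

Finish rebuilding the shredder's cutter stack on its splined spindle: on top of the steel cutter plate that is already clamped there, fit the blue spacer plate with its tab on the opposite side (towards the blue-marked side), then the loose steel cutter plate with its tab back on the first cutter's side (towards the orange-marked side). The spindle has stopped at no particular angle, so rest each plate lightly on the keys, feel for them by turning it until it drops in, and bring it fully down flat; never force a plate or lean on the machine, and leave the other things on the counter where they are.

Things in the scene. Friction and masses are not known exactly. Their poses are not given: they have to be found in the camera images.
- shredder: Shredder drive unit, fixed: white housing 190 (x) x 170 (y) mm, steel deck 54 mm above the counter. Origin: on the spindle axis, at counter height. Orange deck mark at its +x side, blue at -x. Above the deck: collar, diameter 40 mm, up to 74 mm; clamped first cutter plate 74 to 82 mm, 42 mm wide across its flats, tab along the key line towards orange.
- seat (a point): On the spindle axis at the top of the clamped plate, 82 mm above the counter, axes as the housing's. The spacer's underside belongs here, the loose cutter's 8 mm higher. More than 40 N of plate or finger on the machine, or of plate on plate, is forcing. A plate may be let go once its slots are on the keys and it is down.
- key_top (a point): On the spindle axis at the flat tops of the two opposite keys (splines), 104 mm above the counter; axes as the housing's. Keys 8 mm wide, outer edges 17 mm from the axis. Their line is turned from the housing's +x by an unreported angle, 0.12 to 0.78 rad counter-clockwise from above. Turning the spindle takes 1.2 N m.
- nose (a point): Tip of the spindle, 116 mm above the counter, 13 mm wide, tapering out to the round core (20 mm diameter) that begins at 111 mm. A plate put over the core rests on the key tops (underside at 104 mm) until its slots lie within about 0.06 rad of the key line; then it can go down.
- spacer: Blue plastic plate, about 50 g, 8 mm thick, white spot on its tab; lies level on a round black rest 26 mm high, 38 mm wide. Origin: centre of the bore, underside; +x towards the tab, z up (this face stays up). Two parallel gripping flats at y = +-25 mm, 40 mm long. Ends at x = +-36 mm; tab from x = 36 to 56 mm, 16 mm wide.
- cutter: Loose steel plate, about 200 g, 8 mm thick, toothed ends, orange spot on its tab; lies level on a like rest. Origin, axes, ends, tab and bore as the spacer's, but wider: gripping flats at y = +-29 mm, 40 mm long. The stack thus widens upwards, and fingers that hold a plate by its flats pass the narrower plates below it.
- spacer_tab (a point): On the spacer's tab, 50 mm from the plate's origin along its +x, mid thickness. Bore of both plates: a round hole about 23 mm wide plus two key slots along +-x, 10.4 mm wide, reaching 18.5 mm from the centre; so a plate fits the keys with its tab either way.
- cutter_tab (a point): On the loose cutter's tab, 50 mm from the plate's origin along its +x, mid thickness.
- lock_nut: Bystander: black plastic lock nut, 48 mm diameter, 30 mm high, origin under its centre. Not used yet.
- bowl_a: Bystander: black bowl, 130 mm diameter, 60 mm high, origin under its centre.
- bowl_b: Bystander: black bowl like bowl_a.
- shaker_a: Bystander: steel shaker, 60 mm diameter, 150 mm high, origin under its centre.
- shaker_b: Bystander: steel shaker like shaker_a.
- brush: Bystander: wooden-handled washing brush lying on the counter.
- sauce_dish: Bystander: white dish, 90 mm diameter, 25 mm high, origin under its centre.
Things that resemble listed ones, but are neither listed nor needed, are in the scene too. Several things have the shape of the spacer; the one meant has the colours described above. Of the things shaped like the cutter, the steel one is meant.

How it is judged:
By the outcome, as a careful person would: the job done as asked, in the order asked, and still so for the second after the job is handed in, with the robot touching nothing.
It also fails if it takes over 72 s, if anything falls off the work surface, if the arm or the gripper's body presses on something with over 40 N, if the wrist force passes 120 N, or if a joint passes its speed limit or range.

## Robot

A 6-joint arm with a two-finger parallel gripper is mounted at the origin on the work surface. World frame = base frame: x ahead of the robot, y to its left, z up, the work surface at z = 0. Lengths are in m, angles in rad, forces in N, time in s.
With the tool pointing down it reaches from about 0.3 to 1 m from the base axis. Payload 5.1 kg.
Tool frame: the origin (TCP) lies at the very end of the fingers, on their centre line; the grasp point (between the pads) lies 19 mm behind it (bot.grasp_offset is the z of the grasp point in the tool frame, in m); z points along the fingers, y is the direction in which the jaws open and shut (so a half turn about z gives the same grasp; the last joint's range is limited). The gripper opens to 95 mm and grips with 3 to 60 N. Pads are 20 mm wide; open, the fingers measure 119 mm over their backs; the gripper's body (75 mm by 180 mm) begins 59 mm behind the grasp point.
Start: joints at [-0.083, 0.124, 1.65, -0, 1.367, -0.083], TCP at [0.65, -0, 0.215] pointing down, gripper open.
Joint ranges: [-2.61, 2.61], [-1.02, 2.33], [0.03, 2.71], [-1.35, 4.49], [0.32, 2.68], [-2.91, 2.91]. Speed limits (rad/s): [2.57, 2.57, 3.14, 3.14, 3.14, 3.14].

## Interface

Orientations are given as a 3x3 rotation matrix whose columns are the frame's x, y, z axes.
In Python, from cell import bot gives the robot as it stands. The module is installed in compiled form; this text tells all that it offers.
- The arm moves only by the shell command python3 -m pendant 'ROWS' [OPENING] [FORCE]. ROWS is JSON, a list of rows, each a list of 6 numbers: the shift along the tool's x, y, z in cm, then the turn, a rotation vector about the tool's x, y, z in rad. A call has 1 to 5 rows; each row shifts and turns the commanded pose from where the row before left it, along the tool's axes as they then stand; what a row does not reach is not made up. A row lasts 1/10 s, in which the tool goes at most 50 mm and 8.59 degrees, less where a joint would pass 70% of its speed; a pose out of reach is approached as far as the arm can. A call is refused whole if a number of a shift passes 5 or a number of a turn 0.15, either way. A call with a gripper value outside its range is refused whole. OPENING is the finger opening in cm, from 0 to 9.51, set as the call begins (- or left out, the last holds). The fingers move at their own pace and stop on an object; FORCE is the grip in N (left out, the last holds). Time passes only in rows, so rows that do not move let the fingers close. It gives the time, the measured TCP pose, the force and the opening at its end, in the units of the state.
- bot.sense(): the state, without advancing time (a new reading comes with each control period).
- bot.get_image(name): name is "scene" or "side" or "wrist"; returns a dict with "img" (480x640x3 uint8, red, green, blue), "camera_matrix" (3x3 intrinsics, pixels), "T" (4x4, takes a point from camera to world coordinates); the wrist camera has in their place "T_tool_cam" (4x4, takes a point from camera to tool coordinates, whose origin is the TCP and whose axes are the flange's). Camera axes: x right, y down, z forward; pixel columns grow to the right and rows downward; lengths in m; the calibration is good to about 2 mm. The wrist camera is an equidistant fisheye: a pixel r from the principal point sees the ray r / f radians off the axis. A picture is of the moment at which its call begins: read the wrist's pose just before it. There is no depth.
- bot.job_done(): hands the job in, once; it reports no verdict.
The state is a dict: "t": time; "joints": joint angles; "dq": joint speeds; "joint_torque": joint torques, N m; "position": TCP position; "tool_rot": TCP orientation; "ft_force": force on the tool from outside, world axes, zero at the start; "torque": the same for the moment, N m; "opening": opening from 0.0 (shut) to 1.0 (fully open).
Only numpy, scipy, OpenCV 4.12 (cv2) and the standard library are available. Lean on these libraries where they do the work, as an engineer would, in place of code of your own. Each camera call takes 0.05 s, during which the arm holds its last target.

## Working session

There is one attempt and no reset: what is moved stays moved. The work goes in short steps, Python scripts to look and compute and a shell command to move; the robot and the scene stay as the last step left them, time stands still between calls to the robot, and variables do not carry over. Pictures are saved under pics/ and viewed, and the job is handed in when it is done.

```bash
mkdir -p pics; ls; python3 - <<'E'
from cell import bot
import cv2,numpy as np
s=bot.sense();print(s)
for n in("scene","side","wrist"):
    d=bot.get_image(n);cv2.imwrite(f"pics/{n}0.png",d["img"][:,:,::-1])
    print(n,d["camera_matrix"].tolist(),{k:np.round(v,4).tolist() for k,v in d.items() if k.startswith("T")})
E
```

```text
pics
{'t': 0.0, 'joints': array([-8.25760230e-02,  1.24477405e-01,  1.65166496e+00, -5.00868738e-05,
        1.36750865e+00, -8.25933676e-02]), 'dq': array([ 0.00085417,  0.00105144, -0.00039468,  0.00029465,  0.00062279,
       -0.00122823]), 'joint_torque': array([-6.25927078e-04, -4.17603564e+01, -3.59935069e+01,  7.73367751e-02,
        4.92534391e-02, -1.75303944e-04]), 'position': array([6.49355093e-01, 2.55114001e-05, 2.13410329e-01]), 'tool_rot': array([[-2.73828496e-05,  9.99997887e-01, -2.05539126e-03],
       [ 9.99999992e-01,  2.76313833e-05,  1.20889650e-04],
       [ 1.20946188e-04, -2.05538793e-03, -9.99997880e-01]]), 'ft_force': array([0.49211128, 0.15697964, 0.88427358]), 'torque': array([ 0.01189001,  0.02113696, -0.04449428]), 'opening': 0.999545364568837}
scene [[482.0065502319658, 0.0, 320.91194220705756], [0.0, 482.0065502319658, 238.67030308271615], [0.0, 0.0, 1.0]] {'T': [[-0.8245, 0.435, -0.362, 0.9164], [0.5659, 0.6287, -0.5334, 0.6561], [-0.0044, -0.6447, -0.7645, 0.9236], [0.0, 0.0, 0.0, 1.0]]}
side [[471.76034406682584, 0.0, 320.0449789198452], [0.0, 471.76034406682584, 240.0148720056371], [0.0, 0.0, 1.0]] {'T': [[-0.8328, -0.3583, 0.422, 0.1315], [-0.5534, 0.5596, -0.617, 0.657], [-0.0151, -0.7473, -0.6643, 0.7351], [0.0, 0.0, 0.0, 1.0]]}
wrist [[371.64829954431775, 0.0, 318.06539317726373], [0.0, 371.64829954431775, 240.33020836221635], [0.0, 0.0, 1.0]] {'T_tool_cam': [[-0.0001, -0.962, -0.2731, 0.0774], [1.0, 0.0002, -0.0011, -0.0014], [0.0011, -0.2731, 0.962, -0.1706], [0.0, 0.0, 0.0, 1.0]]}
```

View pics/scene0.png

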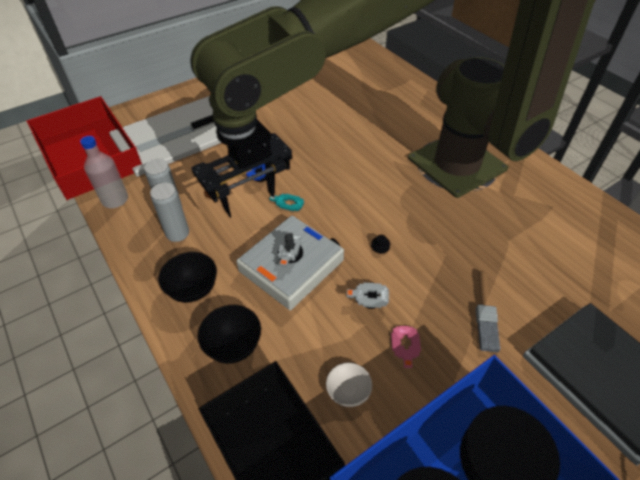

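View pics/side0.png

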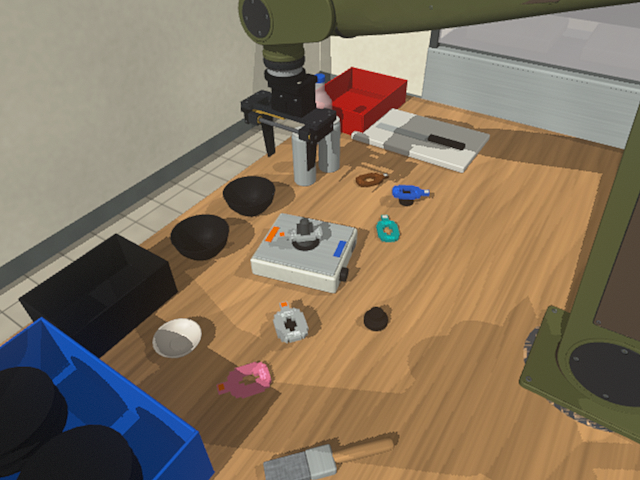

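View pics/wrist0.png

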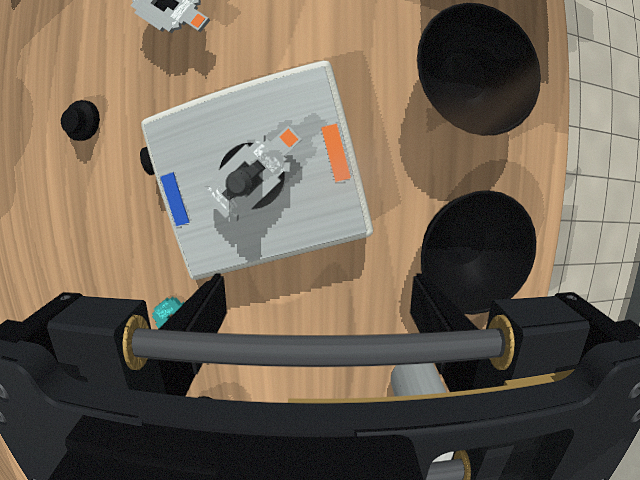

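```bash
cat > h.py <<'E'
from cell import bot
import cv2,numpy as np,pickle
def grab(tag,names=("scene","side","wrist")):
    o={}
    for n in names:
        s=bot.sense();d=bot.get_image(n);d["s"]=s;o[n]=d
        cv2.imwrite(f"pics/{n}{tag}.png",d["img"][:,:,::-1])
    pickle.dump(o,open(f"pics/{tag}.pkl","wb"));return o
def load(tag): return pickle.load(open(f"pics/{tag}.pkl","rb"))
def ray(d,uv):
    K=d["camera_matrix"];x=(uv[0]-K[0,2])/K[0,0];y=(uv[1]-K[1,2])/K[1,1]
    if "T" in d: T=d["T"];v=np.array([x,y,1.])
    else:
        r=np.hypot(x,y);v=np.array([x/r*np.sin(r),y/r*np.sin(r),np.cos(r)]) if r>0 else np.array([0,0,1.])
        A=np.eye(4);A[:3,:3]=d["s"]["tool_rot"];A[:3,3]=d["s"]["position"];T=A@d["T_tool_cam"]
    v=T[:3,:3]@v
    return T[:3,3],v/np.linalg.norm(v)
def at(d,uv,z):
    o,v=ray(d,uv);return o+v*(z-o[2])/v[2]
def proj(d,p):
    K=d["camera_matrix"]
    if "T" in d:T=d["T"]
    else:
        A=np.eye(4);A[:3,:3]=d["s"]["tool_rot"];A[:3,3]=d["s"]["position"];T=A@d["T_tool_cam"]
    c=np.linalg.inv(T)@np.append(p,1)
    if "T" in d:return K[0,0]*c[0]/c[2]+K[0,2],K[1,1]*c[1]/c[2]+K[1,2]
    r=np.hypot(c[0],c[1]);th=np.arctan2(r,c[2]);return K[0,0]*th*c[0]/r+K[0,2],K[1,1]*th*c[1]/r+K[1,2]
def meet(d1,a,d2,b):
    o1,v1=ray(d1,a);o2,v2=ray(d2,b);M=np.stack([v1,-v2],1);t=np.linalg.lstsq(M,o2-o1,rcond=None)[0]
    p,q=o1+v1*t[0],o2+v2*t[1];return (p+q)/2,np.linalg.norm(p-q)
def crop(src,x,y,w,h,k,out):
    im=cv2.imread(src)[y:y+h,x:x+w];cv2.imwrite(out,cv2.resize(im,None,fx=k,fy=k,interpolation=cv2.INTER_CUBIC))
E
python3 - <<'E'
from h import *
crop("pics/side0.png",240,170,200,175,4,"pics/c1.png")
crop("pics/wrist0.png",130,0,260,290,2,"pics/c2.png")
E
```

```text
(no output)
```

View pics/c1.png

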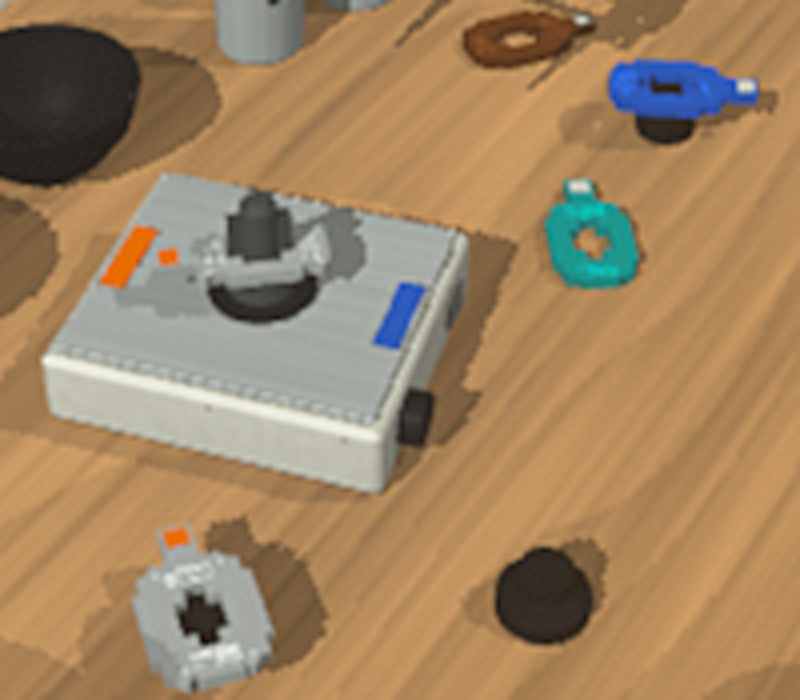

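View pics/c2.png

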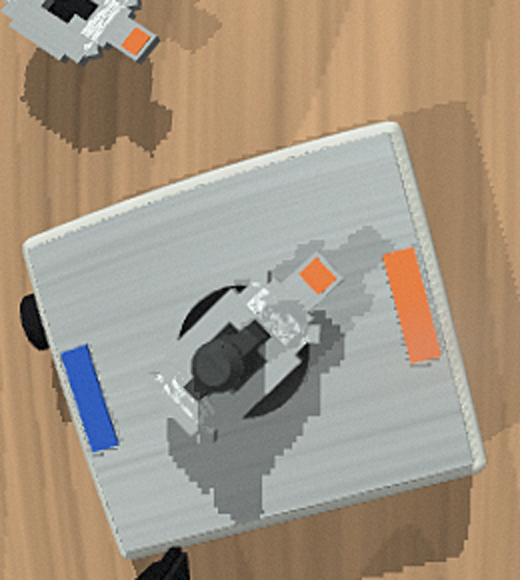

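```bash
cat > m.py <<'E'
from h import *
def blobs(im,lo,hi,amin=8):
    hsv=cv2.cvtColor(im,cv2.COLOR_RGB2HSV);m=cv2.inRange(hsv,lo,hi)
    n,l,st,c=cv2.connectedComponentsWithStats(m)
    return [(tuple(np.round(c[i],1)),int(st[i,4])) for i in range(1,n) if st[i,4]>=amin]
OR=((5,180,150),(16,255,255));BL=((105,150,80),(125,255,255))
E
python3 - <<'E'
from m import *
o=load if 0 else None
import pickle
D={}
from cell import bot
D=grab("a")
for n in D:
    for k,c in(("or",OR),("bl",BL)):
        for b in blobs(D[n]["img"],*c): print(n,k,b,np.round(at(D[n],b[0],.054),4)[:2],np.round(at(D[n],b[0],.082),4)[:2],np.round(at(D[n],b[0],.034),4)[:2])
E
```

```text
scene or ((np.float64(266.1), np.float64(273.3)), 77) [0.662 0.063] [0.6702 0.0821] [0.6562 0.0493]
scene bl ((np.float64(87.9), np.float64(141.9)), 127) [ 0.8466 -0.6262] [ 0.8489 -0.5849] [ 0.845  -0.6557]
scene bl ((np.float64(262.1), np.float64(166.4)), 25) [ 0.4907 -0.252 ] [ 0.5044 -0.2227] [ 0.4809 -0.2728]
scene bl ((np.float64(251.5), np.float64(172.0)), 48) [ 0.5252 -0.2486] [ 0.5378 -0.2195] [ 0.5162 -0.2694]
scene bl ((np.float64(259.6), np.float64(177.2)), 26) [ 0.5176 -0.2185] [ 0.5304 -0.1904] [ 0.5084 -0.2386]
scene bl ((np.float64(312.5), np.float64(232.9)), 67) [0.5109 0.023 ] [0.5239 0.0434] [0.5015 0.0085]
scene bl ((np.float64(436.1), np.float64(428.8)), 3917) [0.586 0.528] [0.5966 0.5321] [0.5784 0.525 ]
side or ((np.float64(271.8), np.float64(233.7)), 84) [0.6657 0.0644] [0.6437 0.0888] [0.6814 0.047 ]
side or ((np.float64(281.5), np.float64(234.0)), 12) [0.647  0.0536] [0.6258 0.0784] [0.6621 0.0359]
side or ((np.float64(283.6), np.float64(303.9)), 19) [0.5216 0.2128] [0.5056 0.231 ] [0.5331 0.1997]
side bl ((np.float64(320.0), np.float64(77.8)), 71) [ 1.0433 
[... 167 characters left out ...]
loat64(339.2), np.float64(248.6)), 90) [0.5146 0.0253] [0.4988 0.0512] [0.5259 0.0067]
side bl ((np.float64(110.2), np.float64(402.7)), 12605) [0.6292 0.5246] [0.6088 0.53  ] [0.6438 0.5207]
side bl ((np.float64(10.6), np.float64(476.8)), 76) [0.6531 0.6747] [0.6317 0.674 ] [0.6684 0.6753]
wrist or ((np.float64(197.1), np.float64(20.3)), 89) [0.5371 0.1928] [0.5465 0.1831] [0.5303 0.1998]
wrist or ((np.float64(330.4), np.float64(135.2)), 167) [0.6586 0.0795] [0.6578 0.0793] [0.6592 0.0796]
wrist or ((np.float64(287.9), np.float64(137.4)), 124) [0.6212 0.0777] [0.6235 0.0777] [0.6196 0.0777]
wrist bl ((np.float64(174.0), np.float64(198.8)), 689) [0.5112 0.0243] [0.5229 0.0288] [0.5029 0.0211]
```

```bash
python3 -m pendant '[[-3,-1.6,0,0,0,0],[-3.7,-2,0,0,0,0],[-3.7,-2,0,0,0,0],[-3.7,-2,0,0,0,0],[-3.7,-2,0,0,0,0]]'; python3 -m pendant '[[-3.7,-2,0,0,0,0],[-3.7,-2,0,0,0,0],[-3,-1.6,0,0,0,0],[-1,-0.5,0,0,0,0]]'
python3 - <<'E'
from h import *
D=grab("b",["wrist"]);print(D["wrist"]["s"]["position"])
E
```

```text
t: 0.8
position: [0.553, -0.1792, 0.2147]
tool_rot: [[-0.0, 1.0, 0.0], [1.0, 0.0, -0.0], [-0.0, 0.0, -1.0]]
ft_force: [0.4, -0.2, 0.3]
opening: 1.001
t: 1.2
position: [0.4915, -0.2944, 0.2147]
tool_rot: [[0.003, 1.0, -0.0], [1.0, -0.003, -0.001], [-0.001, -0.0, -1.0]]
ft_force: [-0.3, 0.3, -1.1]
opening: 1.0
[ 0.49147916 -0.29443082  0.21471001]
```

View pics/wristb.png

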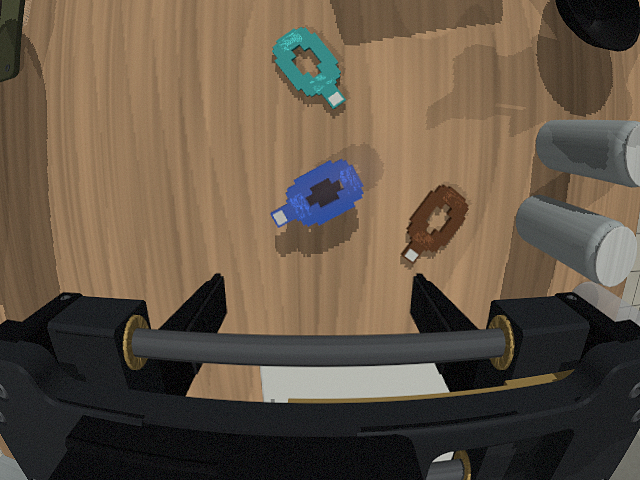

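```bash
cat >> m.py <<'E'
def rest(d,uv,z): return np.round(at(d,uv,z),4)
def plate(d,mask,z,box,spot):
    # body contour -> world points on plane z -> min area rect; spot = tab spot mask
    x0,y0,x1,y1=box
    m=np.zeros_like(mask);m[y0:y1,x0:x1]=mask[y0:y1,x0:x1]
    cs,_=cv2.findContours(m,cv2.RETR_EXTERNAL,cv2.CHAIN_APPROX_NONE)
    c=max(cs,key=cv2.contourArea)[:,0,:].astype(float)
    W=np.array([at(d,p,z)[:2] for p in c])
    r=cv2.minAreaRect((W*1000).astype(np.float32))
    return W,r
E
python3 - <<'E'
from m import *
d=load("b")["wrist"];im=d["img"]
hsv=cv2.cvtColor(im,cv2.COLOR_RGB2HSV)
m=cv2.inRange(hsv,(100,120,60),(130,255,255))
W,r=plate(d,m,.034,(260,140,380,240),None);print("blue rect mm",r)
w=cv2.inRange(hsv,(0,0,170),(180,60,255));k=np.zeros_like(w);k[200:235,265:292]=w[200:235,265:292]
ys,xs=np.nonzero(k);p=at(d,(xs.mean(),ys.mean()),.034);print("spot",xs.mean(),ys.mean(),len(xs),p)
# bore: dark hole
v=hsv[:,:,2];hb=np.zeros_like(w);hb[165:220,300:350]=((v[165:220,300:350]<75)&(hsv[165:220,300:350,1]<150)).astype('uint8')*255
ys,xs=np.nonzero(hb);q=at(d,(xs.mean(),ys.mean()),.034);print("bore",xs.mean(),ys.mean(),len(xs),q)
e=p-q;print("len",np.hypot(*e[:2]),"ang",np.arctan2(e[1],e[0]))
c=np.array(r[0])/1000;e=p[:2]-c;print(np.hypot(*e),np.arctan2(e[1],e[0]))
crop("pics/wristb.png",250,120,150,130,5,"pics/c3.png")
E
```

```text
blue rect mm ((486.8187561035156, -274.49542236328125), (91.5203857421875, 50.33231735229492), 28.468738555908203)
spot 279.6454545454545 217.37272727272727 110 [ 0.45236942 -0.29360132  0.034     ]
bore 323.83892617449663 192.54362416107384 596 [ 0.49524312 -0.26953635  0.034     ]
len 0.049165808120894224 ang -2.6301159445311115
0.03939278703816985 -2.6352180495014172
```

View pics/c3.png

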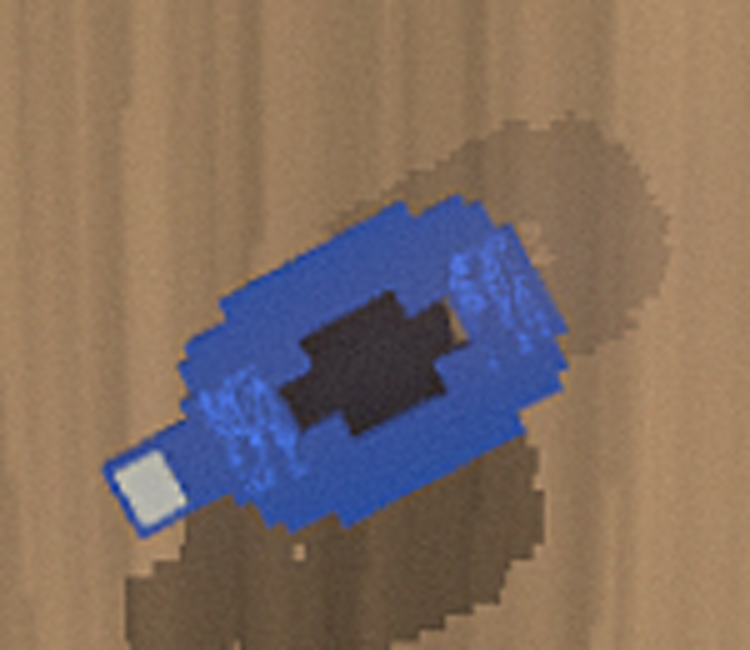

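```bash
python3 -m pendant '[[2.47,0.4,2,0,0,0.1],[0,0,3,0,0,0.14],[0,0,3,0,0,0.14],[0,0,2,0,0,0.14],[0,0,1,0,0,0.14]]'; python3 -m pendant '[[0,0,0.5,0,0,0.14],[0,0,0,0,0,0.14],[0,0,0,0,0,0.124],[0,0,0,0,0,0]]'
python3 - <<'E'
from h import *
D=grab("c",["wrist"]);print(D["wrist"]["s"]["position"],D["wrist"]["s"]["joints"])
E
```

```text
t: 1.75
position: [0.4963, -0.265, 0.1018]
tool_rot: [[0.617, 0.787, -0.003], [0.787, -0.617, 0.003], [0.0, -0.004, -1.0]]
ft_force: [-0.9, 0.2, -0.1]
opening: 1.0
t: 2.15
position: [0.4976, -0.2662, 0.0996]
tool_rot: [[0.874, 0.487, 0.0], [0.487, -0.874, 0.001], [0.0, -0.0, -1.0]]
ft_force: [0.2, 0.5, -0.2]
opening: 0.998
[ 0.49761903 -0.2661648   0.0995506 ] [-5.86543006e-01  3.67180591e-02  1.94463798e+00  5.48602252e-04
  1.16047574e+00  4.75666359e-01]
```

View pics/wristc.png

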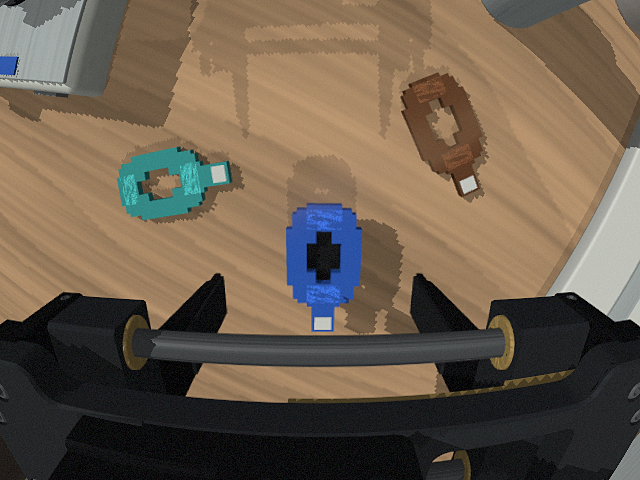

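```bash
cat >> m.py <<'E'
def blue(d,box,z=.034):
    hsv=cv2.cvtColor(d["img"],cv2.COLOR_RGB2HSV);m=cv2.inRange(hsv,(100,120,60),(130,255,255))
    return plate(d,m,z,box,None)[1]
def spotw(d,box,z):
    hsv=cv2.cvtColor(d["img"],cv2.COLOR_RGB2HSV);w=cv2.inRange(hsv,(0,0,150),(180,60,255));x0,y0,x1,y1=box
    ys,xs=np.nonzero(w[y0:y1,x0:x1]);return at(d,(xs.mean()+x0,ys.mean()+y0),z),len(xs)
def dark(d,box,z,v=60):
    x0,y0,x1,y1=box;g=d["img"][y0:y1,x0:x1].max(2);m=(g<v).astype('uint8');n,l,st,c=cv2.connectedComponentsWithStats(m)
    i=1+np.argmax(st[1:,4]);p=c[i];return at(d,(p[0]+x0,p[1]+y0),z),st[i]
E
python3 - <<'E'
from m import *
d=load("c")["wrist"]
r=blue(d,(275,195,375,335));p,n=spotw(d,(308,312,336,335),.034);q,st=dark(d,(298,220,350,295),.034)
print(r,p,n,q,st); e=p-q;print(np.hypot(*e[:2]),np.arctan2(e[1],e[0]))
R=d["s"]["tool_rot"];print("tool-frame delta to bore",R.T@(q-d["s"]["position"]))
E
```

```text
((487.5271911621094, -274.50543212890625), (92.0018081665039, 49.88929748535156), 29.00646209716797) [ 0.45212548 -0.29343988  0.034     ] 221 [ 0.49692648 -0.26896705  0.034     ] [   9   12   34   48 1147]
0.0510494780399243 -2.6416282613503905
tool-frame delta to bore [-0.0019911   0.00213981  0.06554899]
```

```bash
python3 -m pendant '[[-0.25,0.21,2,0,0,0.007],[0,0,3,0,0,0],[0,0,2.5,0,0,0],[0,0,1.3,0,0,0],[0,0,0.06,0,0,0]]' 9.5 20; python3 -m pendant '[[0,0,0,0,0,0],[0,0,0,0,0,0],[0,0,0,0,0,0],[0,0,0,0,0,0],[0,0,0,0,0,0]]' 4 20;
python3 - <<'E'
from h import *
D=grab("d",["wrist"]);print(D["wrist"]["s"])
E
```

```text
t: 2.7
position: [0.4946, -0.2691, 0.009]
tool_rot: [[0.877, 0.481, -0.003], [0.481, -0.877, 0.003], [-0.002, -0.004, -1.0]]
ft_force: [-0.3, 0.7, 0.9]
opening: 1.001
t: 3.2
position: [0.4962, -0.2706, 0.0117]
tool_rot: [[0.878, 0.479, 0.001], [0.479, -0.878, -0.001], [0.0, 0.001, -1.0]]
ft_force: [0.9, 0.1, -0.2]
opening: 0.636
{'t': 3.2, 'joints': array([-5.94294497e-01,  1.52973285e-01,  1.98759643e+00, -4.36997132e-05,
        9.99941348e-01,  4.76572653e-01]), 'dq': array([ 0.0006868 ,  0.00519643,  0.00302078,  0.00245135, -0.00235786,
        0.00109842]), 'joint_torque': array([ 8.95906880e-03, -3.72274876e+01, -3.01588547e+01,  7.61936163e-02,
       -1.17297095e-02, -5.09990186e-04]), 'position': array([ 0.49616424, -0.27062565,  0.011718  ]), 'tool_rot': array([[ 8.77605001e-01,  4.79383662e-01,  8.75560592e-04],
       [ 4.79384237e-01, -8.77604893e-01, -6.36077896e-04],
       [ 4.63470909e-04,  9.77955089e-04, -9.99999414e-01]]), 'ft_force': array([ 0.89693177,  0.05722298, -0.15752283]), 'torque': array([0.01878982, 0.12656093, 0.06899613]), 'opening': 0.6355993958811262}
```

View pics/wristd.png

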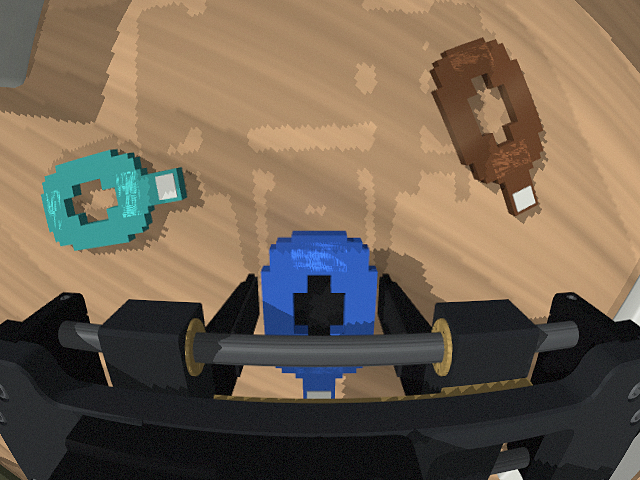

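```bash
python3 -m pendant '[[0,0,0,0,0,0],[0,0,0,0,0,0],[0,0,0,0,0,0],[0,0,0,0,0,0]]' 4 20;
python3 -m pendant '[[0,0,-1,0,0,0],[0,0,-3,0,0,0],[0,0,-4,0,0,0],[0,0,-4,0,0,0],[0,0,-3,0,0,0]]'
python3 - <<'E'
from h import *
D=grab("e",["wrist"]);print(D["wrist"]["s"]["position"])
E
```

```text
t: 3.65
position: [0.4959, -0.2705, 0.0113]
tool_rot: [[0.878, 0.479, 0.0], [0.479, -0.878, -0.0], [0.0, 0.0, -1.0]]
ft_force: [-0.7, 0.7, 1.3]
opening: 0.525
t: 4.15
position: [0.4964, -0.2707, 0.1644]
tool_rot: [[0.878, 0.479, 0.003], [0.479, -0.878, -0.002], [0.001, 0.003, -1.0]]
ft_force: [0.5, -0.1, -0.5]
opening: 0.523
[ 0.4964154  -0.27072547  0.16441726]
```

View pics/wriste.png

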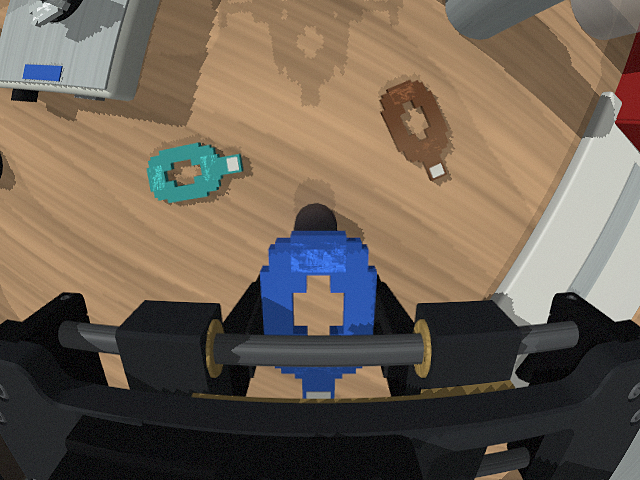

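```bash
cat >> m.py <<'E'
def tcam(d,uv,z):
    K=d["camera_matrix"];x=(uv[0]-K[0,2])/K[0,0];y=(uv[1]-K[1,2])/K[1,1];r=np.hypot(x,y)+1e-12
    T=d["T_tool_cam"];v=T[:3,:3]@np.array([x/r*np.sin(r),y/r*np.sin(r),np.cos(r)]);o=T[:3,3];return o+v*(z-o[2])/v[2]
E
python3 - <<'E'
from m import *
d=load("e")["wrist"]
crop("pics/wriste.png",240,210,160,200,4,"pics/c4.png")
hsv=cv2.cvtColor(d["img"],cv2.COLOR_RGB2HSV);m=cv2.inRange(hsv,(100,120,60),(130,255,255))
# column profile along x=318
print([ (y,int(m[y,318])) for y in range(222,345) if m[y,318]!=m[y-1,318]])
for y in (300,310): print(y,[x for x in range(255,385) if m[y,x]!=m[y,x-1]])
for uv in ((319,231.5),(319,276.5),(319,334),(293,305),(344,305),(318,394)): print(uv,np.round(tcam(d,uv,-.0227)*1000,1))
E
```

```text
[(231, 255), (275, 0)]
300 [261, 293, 344, 376]
310 [263, 293, 344, 375]
(319, 231.5) [ 37.6  -0.7 -22.7]
(319, 276.5) [ 17.8  -0.7 -22.7]
(319, 334) [-10.6  -0.7 -22.7]
(293, 305) [  4.2 -12.2 -22.7]
(344, 305) [  4.2  10.3 -22.7]
(318, 394) [-46.4  -1.1 -22.7]
```

View pics/c4.png

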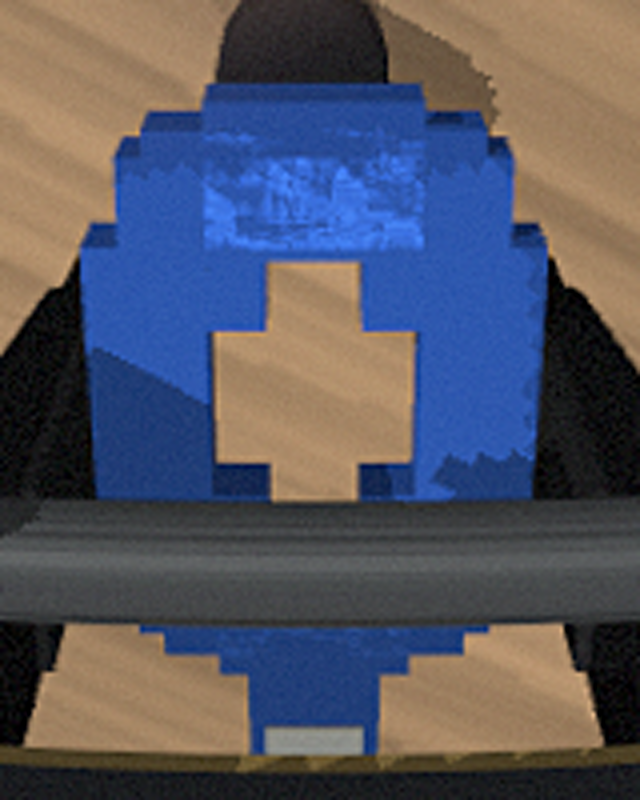

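```bash
python3 - <<'E'
from m import *
D=load("a");d=D["wrist"]
print(at(d,(237,181),.116), at(d,(287.9,137.4),.082), at(d,(174,198.8),.054))
# housing top corners from wrist
im=d["img"];hsv=cv2.cvtColor(im,cv2.COLOR_RGB2HSV)
m=cv2.inRange(hsv,(2,120,120),(20,255,255))
n,l,st,c=cv2.connectedComponentsWithStats(m)
for i in range(1,n):
    if st[i,4]>60 and c[i][1]<260: print(c[i],st[i],at(d,c[i],.054)[:2],at(d,c[i],.082)[:2])
crop("pics/wrista.png",200,100,130,130,6,"pics/c5.png")
crop("pics/sidea.png",255,200,110,95,7,"pics/c6.png")
E
```

```text
[0.58819714 0.04649733 0.116     ] [0.62352917 0.07767047 0.082     ] [0.51124434 0.02434633 0.054     ]
[196.94392523  20.31775701] [190  14  15  14 107] [0.53689778 0.192846  ] [0.54634416 0.18306955]
[335.04535147 151.87414966] [321 124  29  57 882] [0.66276909 0.06466384] [0.66155839 0.06574013]
[287.75       137.53409091] [279 129  18  18 176] [0.62108868 0.07758012] [0.62340691 0.07756283]
```

View pics/c5.png

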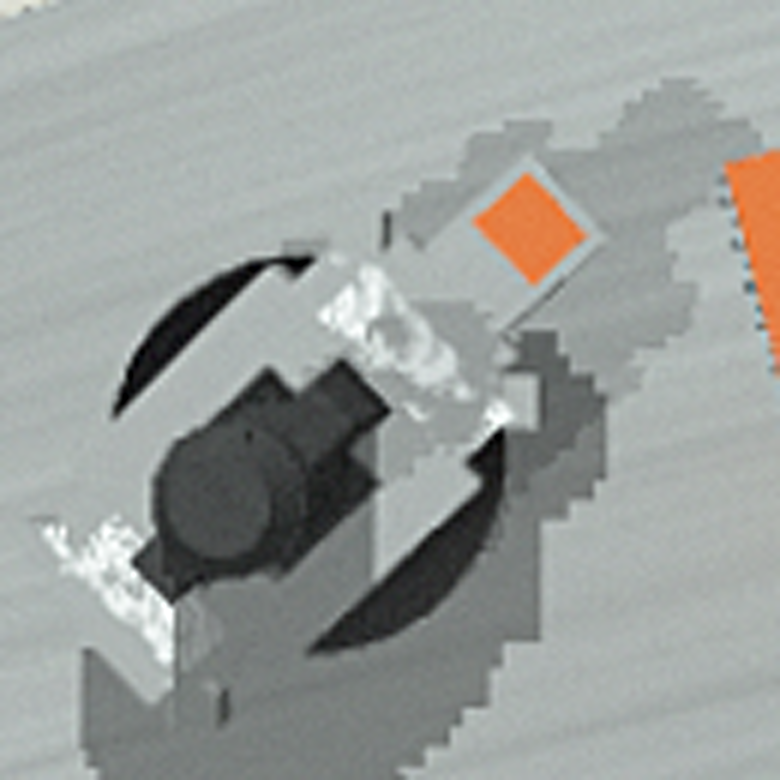

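View pics/c6.png

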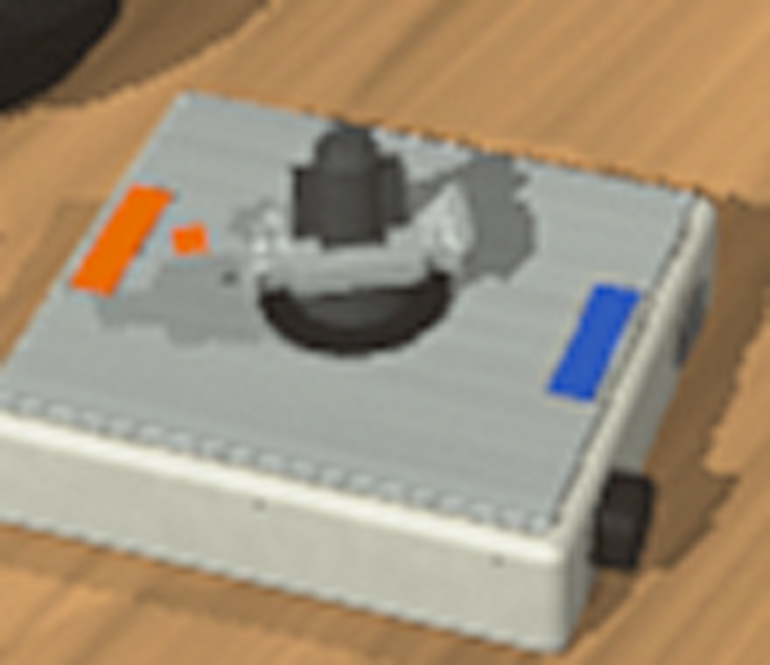

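```bash
python3 -m pendant '[[2,-3,0,0,0,0],[2.5,-3.7,0,0,0,0],[2.5,-3.7,0,0,0,0],[2.5,-3.7,0,0,0,0],[2.5,-3.7,0,0,0,0]]'; python3 -m pendant '[[1.8,-2.6,0,0,0,0],[0.5,-0.8,0,0,0,-0.119],[0,0,0,0,0,-0.119],[0,0,0,0,0,0],[0,0,0,0,0,0]]'
python3 - <<'E'
from h import *
D=grab("f");print(D["wrist"]["s"]["position"],D["wrist"]["s"]["tool_rot"],D["wrist"]["s"]["joints"])
crop("pics/wristf.png",180,40,280,240,2.8,"pics/c7.png")
E
```

```text
t: 4.7
position: [0.5155, -0.0549, 0.1611]
tool_rot: [[0.878, 0.479, 0.0], [0.479, -0.878, 0.0], [0.0, 0.0, -1.0]]
ft_force: [0.4, -0.3, -0.1]
opening: 0.524
t: 5.2
position: [0.5196, -0.0158, 0.161]
tool_rot: [[0.742, 0.671, -0.0], [0.671, -0.742, 0.0], [-0.0, -0.0, -1.0]]
ft_force: [0.3, 0.2, -0.5]
opening: 0.525
[ 0.51966904 -0.01609033  0.1610323 ] [[ 7.41481713e-01  6.70973076e-01 -3.32962700e-05]
 [ 6.70973077e-01 -7.41481712e-01  2.85921465e-05]
 [-5.50401482e-06 -4.35414545e-05 -9.99999999e-01]] [-1.34242917e-01 -1.26657187e-01  1.99237834e+00  2.49557484e-05
  1.27590833e+00  7.01025806e-01]
```

View pics/wristf.png

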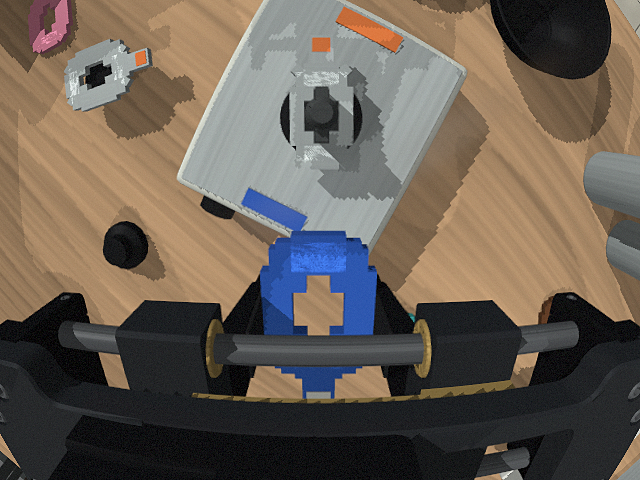

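View pics/c7.png

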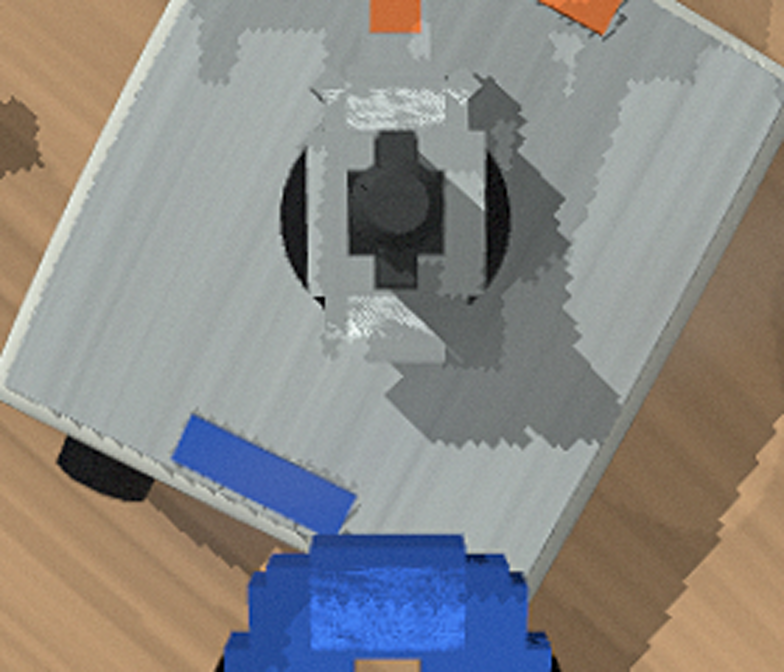

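```bash
python3 - <<'E'
from m import *
d=load("f")["wrist"];p=d["s"]["position"]
tz=lambda z:p[2]-z
for n,uv,z in(("nose",(321.8,111.4),.116),("kU",(321.2,86.8),.104),("kL",(321.8,143),.104)):print(n,np.round(tcam(d,uv,tz(z))*1000,1),at(d,uv,z)[:2])
hsv=cv2.cvtColor(d["img"],cv2.COLOR_RGB2HSV);m=cv2.inRange(hsv,(2,120,120),(20,255,255))
n,l,st,c=cv2.connectedComponentsWithStats(m)
for i in range(1,n):
    if st[i,4]>60 and c[i][1]<100:
        z=.034 if c[i][0]<200 else .082 if c[i][0]<335 else .054
        print("or",c[i],st[i,4],np.round(tcam(d,c[i],tz(z))*1000,1),at(d,c[i],z)[:2])
r=blue(d,(200,170,330,228),.054);print(r)
# loose cutter bore
q,s=dark(d,(75,55,125,100),.034);print("cutbore",q,s)
E
```

```text
nose [91.3  0.7 45. ] [0.58782759 0.04460163]
kU [107.3   0.5  57. ] [0.5995728  0.05557199]
kL [72.7  0.9 57. ] [0.57415585 0.03206461]
or [369.08103448  28.75431034] 1160 [160.7  36.5 107. ] [0.66328519 0.0646756 ]
or [320.60580913  44.2033195 ] 241 [140.1   0.3  79. ] [0.62370892 0.07770516]
or [140.17647059  57.76470588] 136 [ 153.2 -153.   127. ] [0.53058182 0.20012617]
((511.581298828125, 24.51041030883789), (13.746774673461914, 50.176883697509766), 14.751955032348633)
cutbore [0.49404909 0.22752412 0.034     ] [ 11   8  26  26 401]
```

```bash
python3 -m pendant '[[2.5,0.05,0,0,0,0],[3.5,0.05,0,0,0,0],[2.5,0.05,0.5,0,0,0],[0.5,0,2,0,0,0],[0,0,2,0,0,0]]'; python3 -m pendant '[[0,0,0.5,0,0,0],[0,0,0,0,0,0]]'
python3 - <<'E'
from h import *
D=grab("g");print(D["wrist"]["s"]["position"],D["wrist"]["s"]["ft_force"])
crop("pics/wristg.png",240,210,160,150,5,"pics/c8.png")
E
```

```text
t: 5.85
position: [0.5887, 0.044, 0.1162]
tool_rot: [[0.74, 0.672, 0.002], [0.672, -0.74, 0.0], [0.001, 0.001, -1.0]]
ft_force: [-0.2, 0.1, -1.2]
opening: 0.526
t: 6.05
position: [0.5865, 0.0433, 0.1099]
tool_rot: [[0.741, 0.672, -0.003], [0.672, -0.741, 0.0], [-0.002, -0.002, -1.0]]
ft_force: [-0.1, -0.9, -0.1]
opening: 0.526
[0.58783892 0.04329434 0.11201846] [0.58232219 0.54928399 0.19301771]
```

View pics/c8.png

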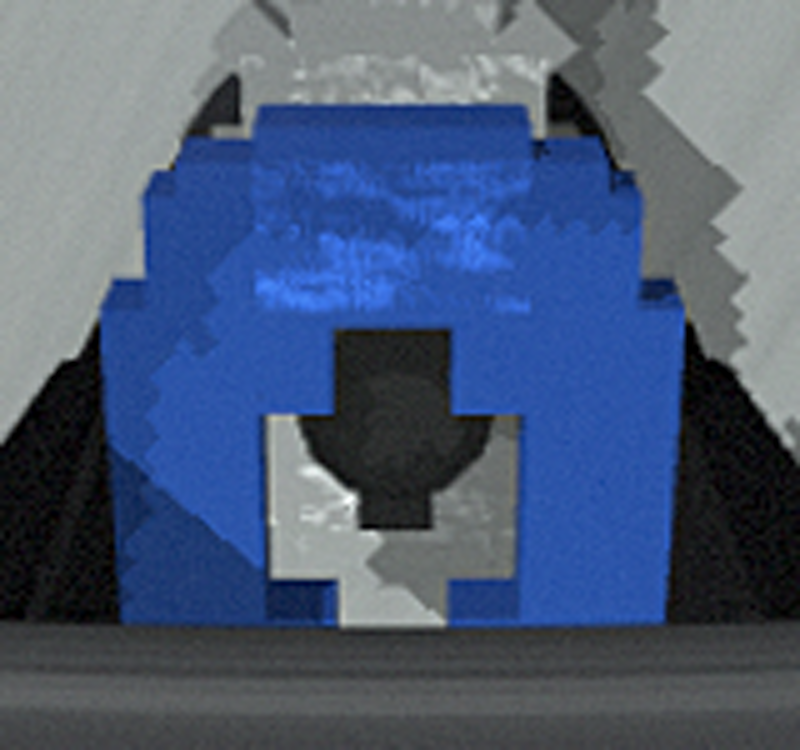

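```bash
python3 - <<'E'
from m import *
d=load("g")["wrist"];z=d["s"]["position"][2]
for n,uv,h in(("keyend",(319.2,315.6),.104),("slotU",(318.5,276),z+.0227),("plateend",(318.5,237.5),z+.0227),("coreEdgeLowAt111",(319,309),.111)):print(n,np.round(tcam(d,uv,z-h)*1000,1))
im=cv2.cvtColor(d["img"],cv2.COLOR_RGB2GRAY)[265:325,290:350];im=cv2.resize(cv2.convertScaleAbs(im,alpha=4,beta=-60),None,fx=10,fy=10,interpolation=cv2.INTER_CUBIC);cv2.imwrite("pics/c9.png",im)
E
```

```text
keyend [-16.8  -0.8   8. ]
slotU [ 18.3  -1.2 -22.7]
plateend [ 35.3  -1.2 -22.7]
coreEdgeLowAt111 [-9.3 -0.9  1. ]
```

View pics/c9.png

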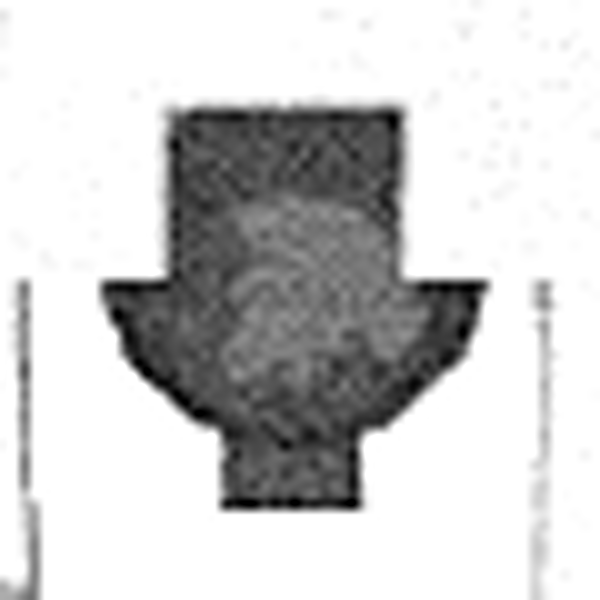

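```bash
python3 -m pendant '[[0.05,0,0.4,0,0,0],[0,0,0.4,0,0,0],[0,0,0.4,0,0,0],[0,0,0.4,0,0,0],[0,0,0,0,0,0]]';python3 -m pendant '[[0,0,0.1,0,0,0],[0,0,0.1,0,0,0],[0,0,0.1,0,0,0],[0,0,0.1,0,0,0],[0,0,0,0,0,0]]'
```

```text
t: 6.7
position: [0.587, 0.044, 0.094]
tool_rot: [[0.74, 0.673, -0.002], [0.673, -0.74, 0.0], [-0.001, -0.001, -1.0]]
ft_force: [0.2, 0.6, -0.6]
opening: 0.521
t: 7.2
position: [0.5876, 0.044, 0.0909]
tool_rot: [[0.74, 0.673, -0.0], [0.673, -0.74, 0.0], [-0.0, -0.0, -1.0]]
ft_force: [-0.1, 0.8, -0.6]
opening: 0.526
```

```bash
python3 -m pendant '[[0,0,0.1,0,0,0],[0,0,0.1,0,0,0],[0,0,0,0,0,0]]'; python3 -m pendant '[[0,0,0.1,0,0,0],[0,0,0,0,0,0]]'
```

```text
t: 7.5
position: [0.5876, 0.044, 0.0889]
tool_rot: [[0.74, 0.673, -0.0], [0.673, -0.74, -0.0], [-0.0, -0.0, -1.0]]
ft_force: [0.5, -0.3, -0.1]
opening: 0.524
t: 7.7
position: [0.5876, 0.044, 0.0879]
tool_rot: [[0.74, 0.673, -0.0], [0.673, -0.74, -0.0], [-0.0, -0.0, -1.0]]
ft_force: [-0.3, 0.0, -0.4]
opening: 0.527
```

```bash
python3 -m pendant '[[0,0,0.1,0,0,0],[0,0,0.1,0,0,0],[0,0,0,0,0,0]]'; python3 -m pendant '[[0,0,0.1,0,0,0],[0,0,0.1,0,0,0],[0,0,0,0,0,0]]'
python3 - <<'E'
from h import *
D=grab("i");print(D["wrist"]["s"]["position"],D["wrist"]["s"]["ft_force"],D["wrist"]["s"]["torque"])
crop("pics/wristi.png",240,210,160,150,5,"pics/c10.png")
E
```

```text
t: 8.0
position: [0.5875, 0.044, 0.0858]
tool_rot: [[0.74, 0.673, -0.0], [0.673, -0.74, 0.0], [-0.0, -0.0, -1.0]]
ft_force: [0.2, -0.2, -0.4]
opening: 0.523
t: 8.3
position: [0.5876, 0.044, 0.0839]
tool_rot: [[0.74, 0.673, -0.0], [0.673, -0.74, -0.0], [-0.0, -0.0, -1.0]]
ft_force: [-1.0, -0.4, 0.1]
opening: 0.526
[0.58768304 0.04397482 0.08398291] [ 0.82969614 -0.39113198 -0.94499822] [0.01704626 0.05152827 0.04485123]
```

View pics/c10.png

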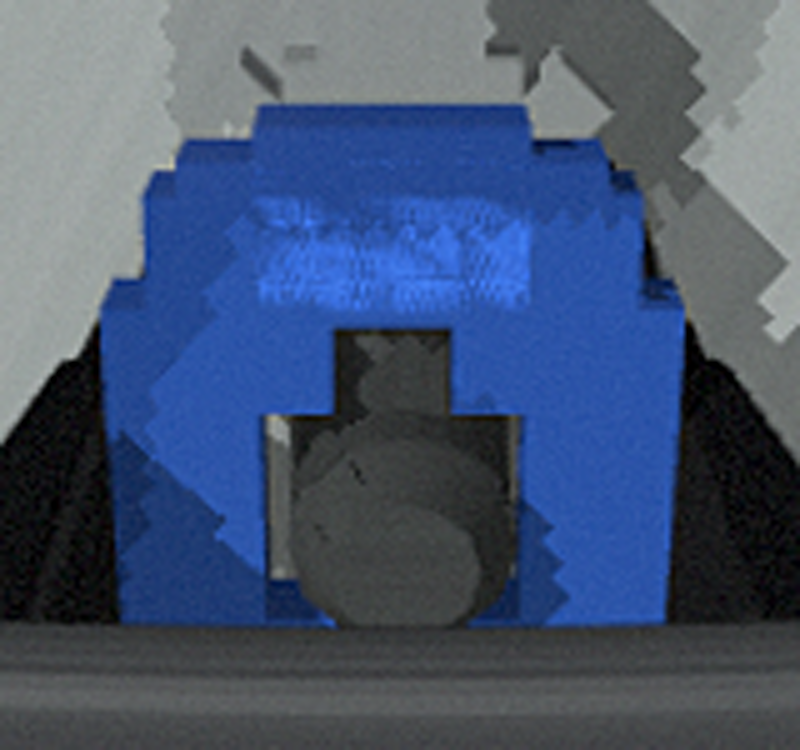

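```bash
python3 -m pendant '[[0,0.05,0.2,0,0,0],[0,0,0.2,0,0,0],[0,0,0.2,0,0,0],[0,0,0.2,0,0,0],[0,0,0,0,0,0]]'; python3 -m pendant '[[0,0,0.2,0,0,0],[0,0,0.2,0,0,0],[0,0,0.1,0,0,0],[0,0,0,0,0,0]]'
python3 - <<'E'
from h import *
s=bot.sense();print(s["position"],s["ft_force"],s["torque"])
E
```

```text
t: 8.95
position: [0.5877, 0.0436, 0.0755]
tool_rot: [[0.74, 0.673, -0.001], [0.673, -0.74, 0.0], [-0.001, -0.001, -1.0]]
ft_force: [0.3, -0.5, -0.7]
opening: 0.525
t: 9.35
position: [0.5878, 0.0436, 0.0708]
tool_rot: [[0.74, 0.673, -0.001], [0.673, -0.74, 0.0], [-0.0, -0.0, -1.0]]
ft_force: [-0.1, -0.1, 0.3]
opening: 0.524
[0.58784923 0.04364964 0.07077682] [-0.10979608 -0.07250324  0.2536765 ] [-0.01976376  0.02125934 -0.05236778]
```

```bash
python3 -m pendant '[[0,0,0.1,0,0,0],[0,0,0.1,0,0,0],[0,0,0,0,0,0]]'; python3 -m pendant '[[0,0,0.05,0,0,0],[0,0,0.05,0,0,0],[0,0,0,0,0,0]]';  python3 -m pendant '[[0,0,0.05,0,0,0],[0,0,0,0,0,0]]'
```

```text
t: 9.65
position: [0.5879, 0.0436, 0.0689]
tool_rot: [[0.74, 0.673, -0.0], [0.673, -0.74, 0.0], [-0.0, -0.0, -1.0]]
ft_force: [0.1, 0.6, -0.1]
opening: 0.523
t: 9.95
position: [0.588, 0.0436, 0.068]
tool_rot: [[0.74, 0.673, -0.0], [0.673, -0.74, -0.0], [-0.0, -0.0, -1.0]]
ft_force: [-0.2, 0.4, -1.0]
opening: 0.52
t: 10.15
position: [0.588, 0.0436, 0.0675]
tool_rot: [[0.74, 0.673, -0.0], [0.673, -0.74, 0.0], [-0.0, -0.0, -1.0]]
ft_force: [0.6, 0.4, -0.4]
opening: 0.524
```

```bash
python3 -m pendant '[[0,0,0.05,0,0,0],[0,0,0,0,0,0]]';  python3 -m pendant '[[0,0,0.04,0,0,0],[0,0,0,0,0,0]]'
```

```text
t: 10.35
position: [0.5881, 0.0436, 0.0673]
tool_rot: [[0.74, 0.673, 0.0], [0.673, -0.74, -0.0], [0.0, 0.0, -1.0]]
ft_force: [-0.4, -0.7, 1.6]
opening: 0.522
t: 10.55
position: [0.5882, 0.0436, 0.0672]
tool_rot: [[0.74, 0.673, 0.0], [0.673, -0.74, -0.0], [0.0, 0.0, -1.0]]
ft_force: [-2.3, 0.4, 5.1]
opening: 0.521
```

```bash
python3 -m pendant '[[0,0,-0.03,0,0,0],[0,0,0,0,0,0],[0,0,0,0,0,0],[0,0,0,0,0,0],[0,0,0,0,0,0]]' 9.5;  python3 -m pendant '[[0,0,-1,0,0,0],[0,0,-3,0,0,0],[0,0,-4,0,0,0],[0,0,-4,0,0,0],[0,0,-2,0,0,0]]'
python3 - <<'E'
from h import *
D=grab("j");print(D["wrist"]["s"]["position"],D["wrist"]["s"]["ft_force"])
crop("pics/wristj.png",150,100,340,260,2.3,"pics/c11.png")
E
```

```text
t: 11.05
position: [0.588, 0.0436, 0.0667]
tool_rot: [[0.74, 0.673, -0.0], [0.673, -0.74, 0.0], [-0.0, -0.0, -1.0]]
ft_force: [0.5, 0.7, 0.1]
opening: 0.888
t: 11.55
position: [0.5899, 0.0436, 0.2127]
tool_rot: [[0.74, 0.673, 0.007], [0.673, -0.74, -0.0], [0.005, 0.005, -1.0]]
ft_force: [0.4, -0.2, 0.3]
opening: 1.0
[0.59060784 0.04363012 0.21265218] [ 0.3546884  -0.08205416  0.23430956]
```

View pics/wristj.png

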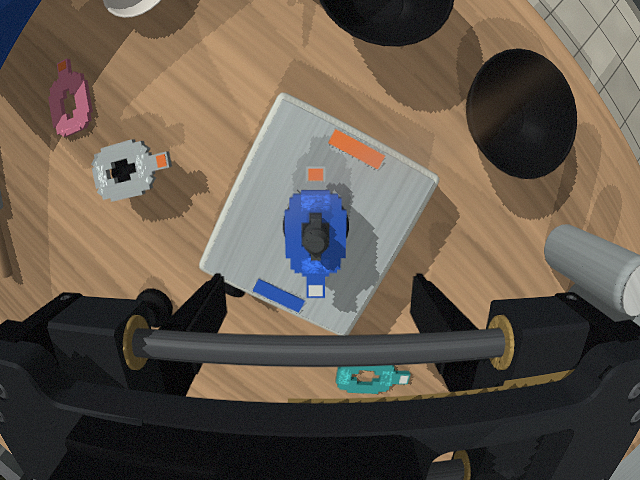

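```bash
python3 - <<'E'
from h import *
crop("pics/sidej.png",240,190,140,110,5,"pics/c12.png")
E
```

```text
(no output)
```

View pics/c12.png

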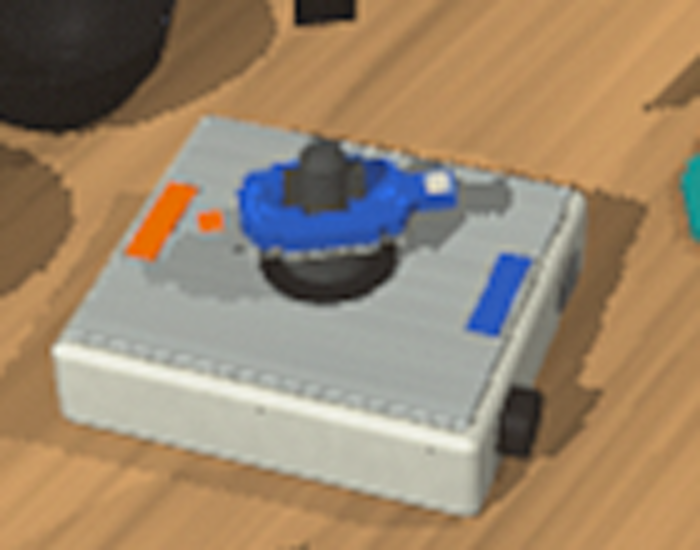

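```bash
python3 -m pendant '[[0.8,-3,0,0,0,0],[1.1,-4.2,0,0,0,0],[1.1,-4.2,0,0,0,0],[1.1,-4.2,0,0,0,0],[1.1,-4,0,0,0,0]]' 9.5;  python3 -m pendant '[[0,-0.5,1,0,0,0.14],[0,0,3,0,0,0.14],[0,0,3,0,0,0.14],[0,0,2,0,0,0.14],[0,0,1,0,0,0.14]]'; python3 -m pendant '[[0,0,0,0,0,0.14],[0,0,0,0,0,0.14],[0,0,0,0,0,0.14],[0,0,0,0,0,0.14],[0,0,0,0,0,0.12]]'; python3 -m pendant '[[0,0,0,0,0,0],[0,0,0,0,0,0]]'
python3 - <<'E'
from h import *
D=grab("k",["wrist"]);print(D["wrist"]["s"]["position"],D["wrist"]["s"]["joints"])
E
```

```text
t: 12.2
position: [0.4924, 0.2245, 0.2042]
tool_rot: [[0.74, 0.672, -0.004], [0.672, -0.74, -0.001], [-0.004, -0.002, -1.0]]
ft_force: [0.8, 0.6, -0.2]
opening: 0.996
t: 12.7
position: [0.4879, 0.2263, 0.1015]
tool_rot: [[0.999, 0.032, -0.008], [0.032, -0.999, -0.003], [-0.008, 0.003, -1.0]]
ft_force: [-0.2, -0.6, 0.6]
opening: 0.999
t: 13.2
position: [0.4896, 0.2267, 0.1043]
tool_rot: [[0.798, -0.603, -0.004], [-0.603, -0.798, -0.001], [-0.003, 0.004, -1.0]]
ft_force: [0.1, -0.6, -0.7]
opening: 0.999
t: 13.4
position: [0.4902, 0.227, 0.1053]
tool_rot: [[0.802, -0.597, -0.003], [-0.597, -0.802, -0.001], [-0.002, 0.002, -1.0]]
ft_force: [0.3, -0.9, 0.3]
opening: 0.997
[0.49020429 0.22695397 0.10526478] [ 3.34191649e-01 -2.14257494e-02  1.99269865e+00  3.02111901e-05
  1.17319532e+00  2.54467544e+00]
```

View pics/wristk.png

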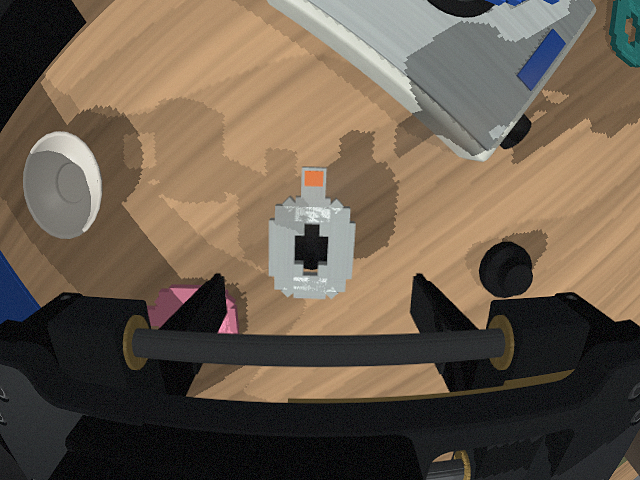

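```bash
python3 - <<'E'
from m import *
d=load("k")["wrist"];p=d["s"]["position"];R=d["s"]["tool_rot"]
hsv=cv2.cvtColor(d["img"],cv2.COLOR_RGB2HSV)
m=cv2.inRange(hsv,(2,150,150),(16,255,255));m[:,:295]=0;m[:,335:]=0;m[:160]=0;m[195:]=0
ys,xs=np.nonzero(m);s=at(d,(xs.mean(),ys.mean()),.034);print("spot",xs.mean(),ys.mean(),s)
q,st=dark(d,(292,218,335,282),.034,55);print("bore",q,st)
g=cv2.inRange(hsv,(0,0,100),(180,50,255))
for y in (235,245,255,265):
    xs=np.nonzero(g[y,260:365])[0]+260;a,b=tcam(d,(xs.min(),y),p[2]-.034),tcam(d,(xs.max()+1,y),p[2]-.034);print(y,xs.min(),xs.max(),np.round((a[1]+b[1])/2*1000,1),np.round((b[1]-a[1])*1000,1))
for uv in((312,201),(312,298.5),(313,168)):print(uv,np.round(tcam(d,uv,p[2]-.034)*1000,1))
for q2 in (s,q):print(np.round(R.T@(q2-p)*1000,1))
e=s-q;print(np.hypot(*e[:2]),np.arctan2(e[1],e[0]),"toolx az",np.arctan2(R[1,0],R[0,0]))
for uv in((238,295),(238,325),(226,287)):print("pink",np.round(tcam(d,uv,p[2]-.008)*1000,1),np.round(tcam(d,uv,p[2]-.034)*1000,1))
crop("pics/wristk.png",250,150,120,160,4.5/1.25,"pics/c13.png")
E
```

```text
spot 313.53076923076924 177.94615384615383 [0.53071307 0.19945573 0.034     ]
bore [0.49414528 0.22919118 0.034     ] [   3    6   33   46 1065]
235 269 354 -3.5 58.2
245 269 354 -3.5 58.7
255 269 353 -3.9 58.5
265 269 352 -4.3 58.3
(312, 201) [33.7 -3.3 71.3]
(312, 298.5) [-36.5  -3.7  71.3]
(313, 168) [55.6 -2.6 71.3]
[49.  -2.3 71.2]
[ 1.9 -4.3 71.3]
0.04713173318085832 -0.6827138621613646 toolx az -0.639701143873746
pink [-46.2 -63.5  97.3] [-34.4 -57.3  71.3]
pink [-73.8 -65.8  97.3] [-59.3 -59.4  71.3]
pink [-39.4 -72.8  97.3] [-28.2 -65.7  71.3]
```

View pics/c13.png

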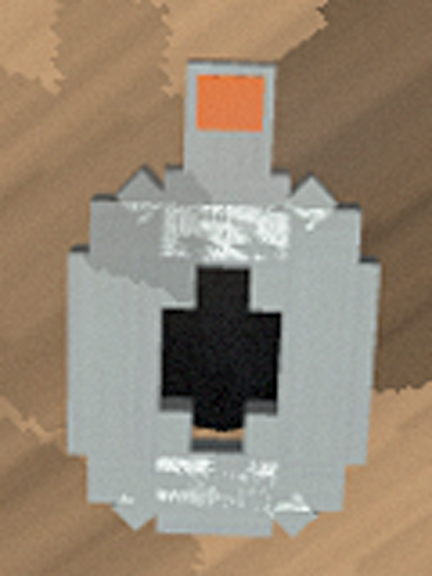

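```bash
python3 -m pendant '[[-0.05,-0.3,2,0,0,0.03],[0,0,3,0,0,0],[0,0,2.7,0,0,0],[0,0,1.4,0,0,0],[0,0,0.3,0,0,0]]' 8.5 35;  python3 -m pendant '[[0,0,0,0,0,0],[0,0,0,0,0,0]]'
```

```text
t: 13.95
position: [0.491, 0.2294, 0.0106]
tool_rot: [[0.783, -0.622, -0.004], [-0.622, -0.783, -0.001], [-0.002, 0.004, -1.0]]
ft_force: [-1.1, -0.8, -0.4]
opening: 0.894
t: 14.15
position: [0.4939, 0.2305, 0.0144]
tool_rot: [[0.783, -0.622, 0.002], [-0.622, -0.783, 0.001], [0.001, -0.002, -1.0]]
ft_force: [0.2, -0.5, -0.4]
opening: 0.895
```

```bash
python3 - <<'E'
from m import *
d=grab("l",["wrist"])["wrist"];p=d["s"]["position"];print(p)
hsv=cv2.cvtColor(d["img"],cv2.COLOR_RGB2HSV);g=cv2.inRange(hsv,(0,0,75),(180,60,255))
crop("pics/wristl.png",210,150,220,200,3.5,"pics/c14.png")
E
```

```text
[0.4938864  0.23045728 0.01440637]
```

View pics/c14.png

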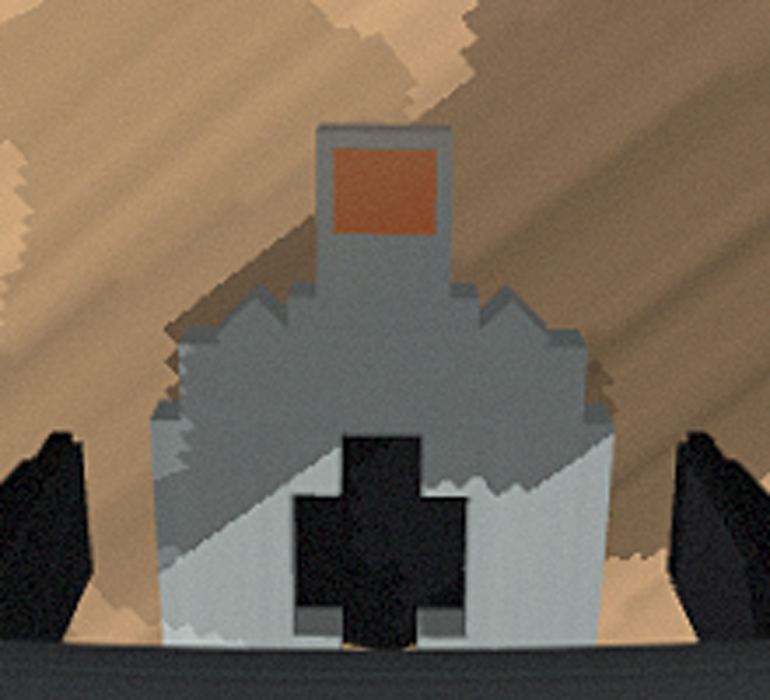

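```bash
python3 -m pendant '[[0,0,0.34,0,0,0],[0,0,0,0,0,0],[0,0,0,0,0,0],[0,0,0,0,0,0],[0,0,0,0,0,0]]' 5 35;  python3 -m pendant '[[0,0,0,0,0,0],[0,0,0,0,0,0],[0,0,0,0,0,0]]';python3 -m pendant '[[0,0,-1,0,0,0],[0,0,-3,0,0,0],[0,0,-4,0,0,0],[0,0,-4,0,0,0],[0,0,-3,0,0,0]]'
python3 - <<'E'
from h import *
D=grab("n",["wrist"]);print(D["wrist"]["s"]["position"])
crop("pics/wristn.png",210,150,220,200,3.5,"pics/c15.png")
E
```

```text
t: 14.7
position: [0.4928, 0.2301, 0.0098]
tool_rot: [[0.782, -0.623, 0.0], [-0.623, -0.782, 0.0], [0.0, -0.0, -1.0]]
ft_force: [-0.1, -0.1, 0.9]
opening: 0.603
t: 15.0
position: [0.4928, 0.2301, 0.0097]
tool_rot: [[0.782, -0.623, 0.0], [-0.623, -0.782, 0.0], [0.0, -0.0, -1.0]]
ft_force: [-0.6, 0.3, 0.7]
opening: 0.606
t: 15.5
position: [0.4931, 0.2301, 0.1625]
tool_rot: [[0.782, -0.623, 0.002], [-0.623, -0.782, 0.001], [0.001, -0.002, -1.0]]
ft_force: [0.8, 0.1, -1.4]
opening: 0.607
[0.49309152 0.23011027 0.16247929]
```

View pics/c15.png

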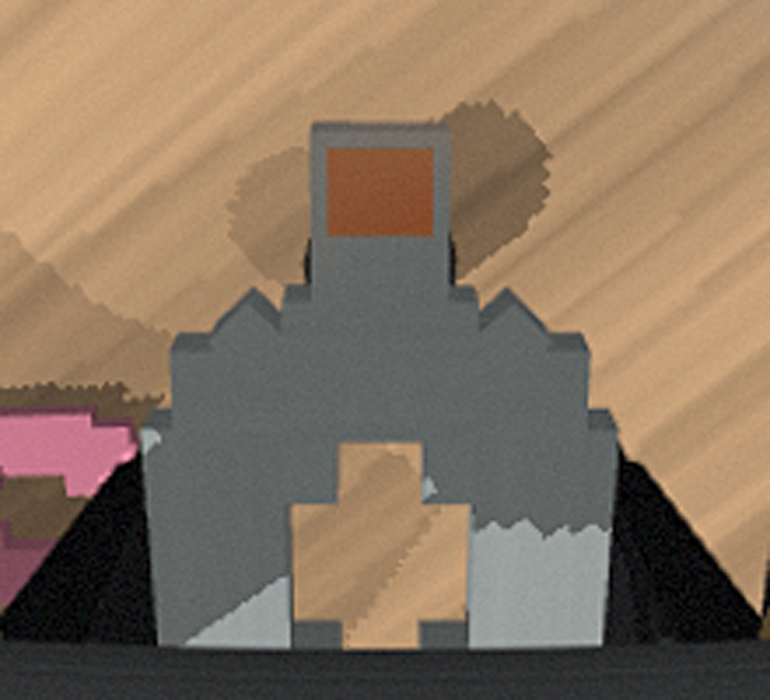

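```bash
python3 - <<'E'
from m import *
d=load("n")["wrist"]
for uv,z in(((318.5,276.3),-.0243),((318.5,192.5),-.0243)):print(np.round(tcam(d,uv,z)*1000,1))
E
python3 -m pendant '[[2.5,1.15,0,0,0,0],[4.2,1.9,0,0,0,0],[4.2,1.9,0,0,0,0],[4.2,1.9,0,0,0,0],[3.9,1.8,0,0,0,0]]';  python3 -m pendant '[[0,0,0,0,0,-0.141],[0,0,0,0,0,-0.141],[0,0,0,0,0,-0.141],[0,0,0,0,0,-0.141],[0,0,0,0,0,-0.141]]';python3 -m pendant '[[0,0,0,0,0,-0.141],[0,0,0,0,0,-0.141],[0,0,0,0,0,-0.141],[0,0,0,0,0,-0.141],[0,0,0,0,0,-0.141]]';python3 -m pendant '[[0,0,1,0,0,0],[0,0,1,0,0,0],[0,0,0,0,0,0]]'
```

```text
[ 18.2   0.8 -24.3]
[ 53.7   0.8 -24.3]
t: 16.05
position: [0.5875, 0.0422, 0.1588]
tool_rot: [[0.782, -0.623, -0.001], [-0.623, -0.782, -0.0], [-0.001, 0.001, -1.0]]
ft_force: [0.5, 0.3, -1.8]
opening: 0.611
t: 16.55
position: [0.5868, 0.0439, 0.1585]
tool_rot: [[0.999, 0.038, -0.002], [0.038, -0.999, -0.0], [-0.002, 0.0, -1.0]]
ft_force: [0.8, 0.4, -1.2]
opening: 0.608
t: 17.05
position: [0.5868, 0.044, 0.1586]
tool_rot: [[0.736, 0.677, -0.002], [0.677, -0.736, -0.0], [-0.001, -0.001, -1.0]]
ft_force: [-0.6, 0.1, -2.8]
opening: 0.608
t: 17.35
position: [0.5855, 0.044, 0.1363]
tool_rot: [[0.741, 0.671, -0.005], [0.671, -0.741, 0.0], [-0.004, -0.004, -1.0]]
ft_force: [-0.7, -0.5, -1.9]
opening: 0.604
```

```bash
python3 -m pendant '[[0,0,1,0,0,0],[0,0,1,0,0,0],[0,0,0.4,0,0,0],[0,0,0,0,0,0],[0,0,0,0,0,0]]'
python3 - <<'E'
from h import *
D=grab("o",["wrist"]);print(D["wrist"]["s"]["position"],D["wrist"]["s"]["tool_rot"],D["wrist"]["T_tool_cam"])
crop("pics/wristo.png",240,210,160,150,5,"pics/c16.png")
print(load("n")["wrist"]["T_tool_cam"],load("e")["wrist"]["T_tool_cam"])
E
```

```text
t: 17.85
position: [0.5876, 0.044, 0.1155]
tool_rot: [[0.74, 0.673, 0.0], [0.673, -0.74, 0.0], [0.0, 0.0, -1.0]]
ft_force: [-0.4, -0.9, -2.0]
opening: 0.602
[0.58759548 0.04404336 0.11554608] [[ 7.40044950e-01  6.72557411e-01  1.32089059e-05]
 [ 6.72557411e-01 -7.40044951e-01  1.11702028e-05]
 [ 1.72877867e-05  6.17295370e-07 -1.00000000e+00]] [[-7.06570762e-05 -9.61756399e-01 -2.73906232e-01  7.62569791e-02]
 [ 9.99999749e-01  1.25297472e-04 -6.97912943e-04 -1.24748894e-03]
 [ 7.05541997e-04 -2.73906212e-01  9.61756148e-01 -1.70638424e-01]
 [ 0.00000000e+00  0.00000000e+00  0.00000000e+00  1.00000000e+00]]
[[-7.07243581e-05 -9.61756258e-01 -2.73906728e-01  7.56612338e-02]
 [ 9.99999749e-01 -2.61120292e-04  6.58653899e-04  5.45281282e-04]
 [-7.04987114e-04 -2.73906613e-01  9.61756035e-01 -1.70641165e-01]
 [ 0.00000000e+00  0.00000000e+00  0.00000000e+00  1.00000000e+00]] [[-6.86780182e-05 -9.61717193e-01 -2.74043857e-01  7.59851961e-02]
 [ 9.99999877e-01  6.83276020e-05 -4.90395373e-04 -1.03268730e-03]
 [ 4.90346421e-04 -2.74043857e-01  9.61717071e-01 -1.70642732e-01]
 [ 0.00000000e+00  0.00000000e+00  0.00000000e+00  1.00000000e+00]]
```

View pics/c16.png

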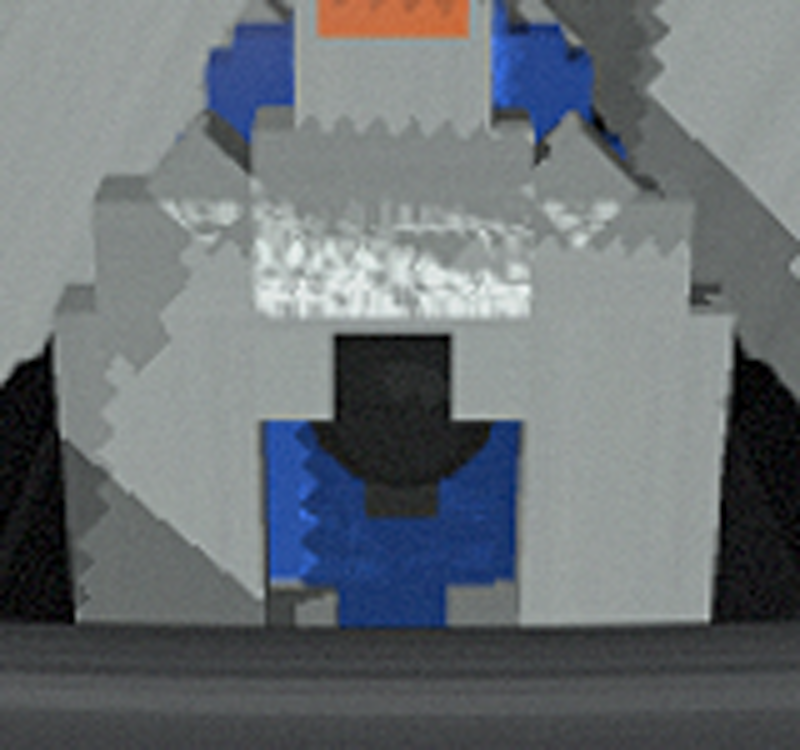

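```bash
python3 -m pendant '[[0.03,0.07,0.4,0,0,0],[0,0,0.4,0,0,0],[0,0,0.4,0,0,0],[0,0,0.4,0,0,0],[0,0,0,0,0,0]]';python3 -m pendant '[[0,0,0.3,0,0,0],[0,0,0.2,0,0,0],[0,0,0.1,0,0,0],[0,0,0,0,0,0],[0,0,0,0,0,0]]'
python3 - <<'E'
from h import *
D=grab("p",["wrist"]);print(D["wrist"]["s"]["position"],D["wrist"]["s"]["ft_force"])
crop("pics/wristp.png",240,210,160,150,5,"pics/c17.png")
E
```

```text
t: 18.4
position: [0.5875, 0.0437, 0.0985]
tool_rot: [[0.74, 0.673, -0.002], [0.673, -0.74, 0.0], [-0.001, -0.001, -1.0]]
ft_force: [-0.0, 0.1, -1.9]
opening: 0.606
t: 18.9
position: [0.5883, 0.0437, 0.0937]
tool_rot: [[0.74, 0.673, 0.0], [0.673, -0.74, -0.0], [0.0, 0.0, -1.0]]
ft_force: [0.1, -0.2, -2.0]
opening: 0.603
[0.58828746 0.04373301 0.09367592] [ 0.11580351 -0.17533018 -2.04674035]
```

View pics/c17.png

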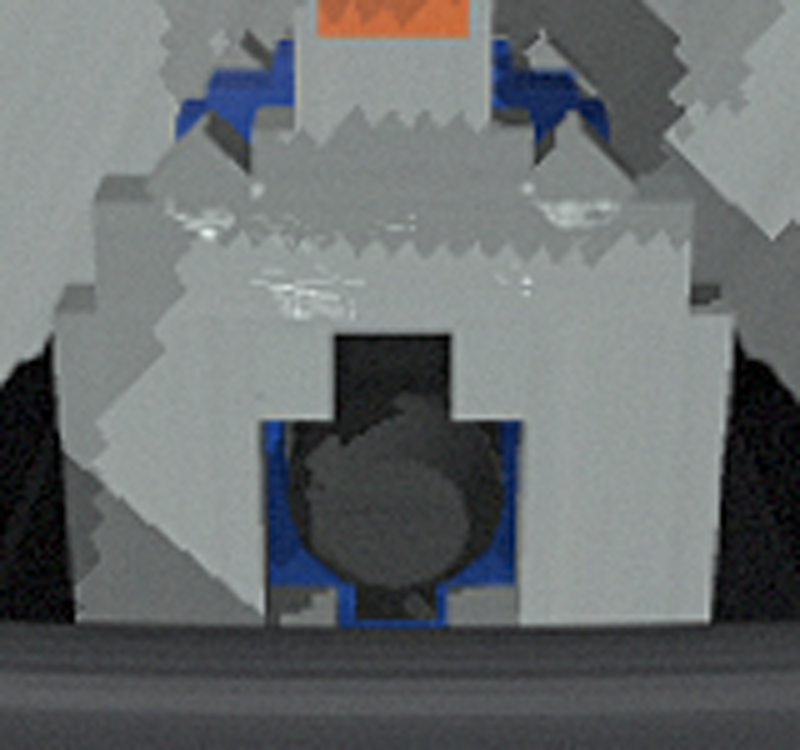

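```bash
python3 -m pendant '[[0,0,0.2,0,0,0],[0,0,0.2,0,0,0],[0,0,0.1,0,0,0],[0,0,0,0,0,0]]';python3 -m pendant '[[0,0,0.1,0,0,0],[0,0,0.1,0,0,0],[0,0,0,0,0,0]]';python3 -m pendant '[[0,0,0.1,0,0,0],[0,0,0.1,0,0,0],[0,0,0,0,0,0]]'
```

```text
t: 19.35
position: [0.588, 0.0437, 0.0882]
tool_rot: [[0.74, 0.673, -0.001], [0.673, -0.74, -0.0], [-0.0, -0.0, -1.0]]
ft_force: [0.2, -0.1, -2.3]
opening: 0.606
t: 19.65
position: [0.5881, 0.0437, 0.0864]
tool_rot: [[0.74, 0.673, -0.0], [0.673, -0.74, 0.0], [-0.0, -0.0, -1.0]]
ft_force: [-0.2, -0.8, -1.9]
opening: 0.606
t: 19.95
position: [0.5881, 0.0437, 0.0843]
tool_rot: [[0.74, 0.673, -0.0], [0.673, -0.74, -0.0], [-0.0, -0.0, -1.0]]
ft_force: [-0.7, -0.9, -1.6]
opening: 0.602
```

Past the key tops with the weight still hanging freely; the slots are on the keys. Continuing down (seat expected at TCP z ≈ 0.0737).

```bash
python3 -m pendant '[[0,0,0.2,0,0,0],[0,0,0.2,0,0,0],[0,0,0.2,0,0,0],[0,0,0.1,0,0,0],[0,0,0,0,0,0]]';python3 -m pendant '[[0,0,0.1,0,0,0],[0,0,0.1,0,0,0],[0,0,0,0,0,0]]';python3 -m pendant '[[0,0,0.05,0,0,0],[0,0,0.05,0,0,0],[0,0,0,0,0,0]]'
```

```text
t: 20.45
position: [0.588, 0.0437, 0.0772]
tool_rot: [[0.74, 0.673, -0.001], [0.673, -0.74, -0.0], [-0.0, -0.0, -1.0]]
ft_force: [0.5, 0.1, -2.0]
opening: 0.606
t: 20.75
position: [0.5881, 0.0437, 0.0754]
tool_rot: [[0.74, 0.673, -0.0], [0.673, -0.74, 0.0], [-0.0, -0.0, -1.0]]
ft_force: [0.2, -0.3, -2.4]
opening: 0.606
t: 21.05
position: [0.5881, 0.0437, 0.0745]
tool_rot: [[0.74, 0.673, -0.0], [0.673, -0.74, 0.0], [-0.0, -0.0, -1.0]]
ft_force: [-0.1, -0.3, -2.6]
opening: 0.605
```

```bash
python3 -m pendant '[[0,0,0.05,0,0,0],[0,0,0,0,0,0]]';python3 -m pendant '[[0,0,0.04,0,0,0],[0,0,0,0,0,0]]';python3 -m pendant '[[0,0,0.03,0,0,0],[0,0,0,0,0,0]]'
```

```text
t: 21.25
position: [0.5881, 0.0437, 0.074]
tool_rot: [[0.74, 0.673, -0.0], [0.673, -0.74, 0.0], [-0.0, -0.0, -1.0]]
ft_force: [0.4, -0.0, -1.4]
opening: 0.606
t: 21.45
position: [0.5883, 0.0437, 0.0738]
tool_rot: [[0.74, 0.673, 0.0], [0.673, -0.74, 0.0], [0.0, 0.0, -1.0]]
ft_force: [-0.8, -0.4, -1.1]
opening: 0.604
t: 21.65
position: [0.5883, 0.0437, 0.0737]
tool_rot: [[0.74, 0.673, 0.0], [0.673, -0.74, 0.0], [0.0, 0.0, -1.0]]
ft_force: [-0.5, 0.3, 0.5]
opening: 0.61
```

Contact at 0.0737 as expected. A touch more, then release.

```bash
python3 -m pendant '[[0,0,0.03,0,0,0],[0,0,0,0,0,0]]';python3 -m pendant '[[0,0,-0.03,0,0,0],[0,0,0,0,0,0],[0,0,0,0,0,0],[0,0,0,0,0,0],[0,0,0,0,0,0]]' 9.5;  python3 -m pendant '[[0,0,-1,0,0,0],[0,0,-3,0,0,0],[0,0,-4,0,0,0],[0,0,-4,0,0,0],[0,0,-3,0,0,0]]'; python3 -m pendant '[[-3,0,0,0,0,0],[-3,0,0,0,0,0],[-3,0,0,0,0,0],[0,0,0,0,0,0],[0,0,0,0,0,0]]'
python3 - <<'E'
from h import *
D=grab("q");print(D["wrist"]["s"]["position"],D["wrist"]["s"]["ft_force"])
crop("pics/wristq.png",180,20,280,240,2.8,"pics/c18.png")
crop("pics/sideq.png",240,190,140,110,5,"pics/c19.png")
crop("pics/sceneq.png",225,200,130,110,5,"pics/c20.png")
E
```

```text
t: 21.85
position: [0.5883, 0.0437, 0.0737]
tool_rot: [[0.74, 0.673, 0.0], [0.673, -0.74, -0.0], [0.0, 0.0, -1.0]]
ft_force: [-2.4, -0.2, 4.1]
opening: 0.606
t: 22.35
position: [0.5882, 0.0437, 0.0732]
tool_rot: [[0.74, 0.673, -0.0], [0.673, -0.74, -0.0], [-0.0, 0.0, -1.0]]
ft_force: [-0.9, -0.1, -0.3]
opening: 0.966
t: 22.85
position: [0.5891, 0.0437, 0.2274]
tool_rot: [[0.74, 0.673, 0.004], [0.673, -0.74, -0.0], [0.003, 0.003, -1.0]]
ft_force: [0.9, 1.0, 0.3]
opening: 0.999
t: 23.35
position: [0.5218, -0.017, 0.2243]
tool_rot: [[0.741, 0.672, 0.002], [0.672, -0.741, 0.0], [0.001, 0.001, -1.0]]
ft_force: [0.4, -0.1, -0.6]
opening: 0.996
[ 0.52222661 -0.01644798  0.22389709] [0.74670543 0.64241169 1.14300606]
```

View pics/c18.png

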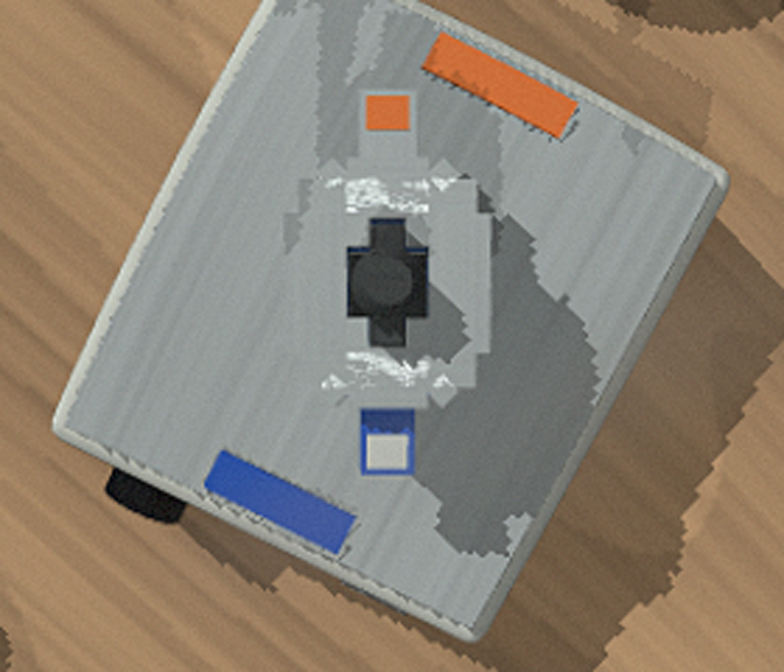

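View pics/c19.png

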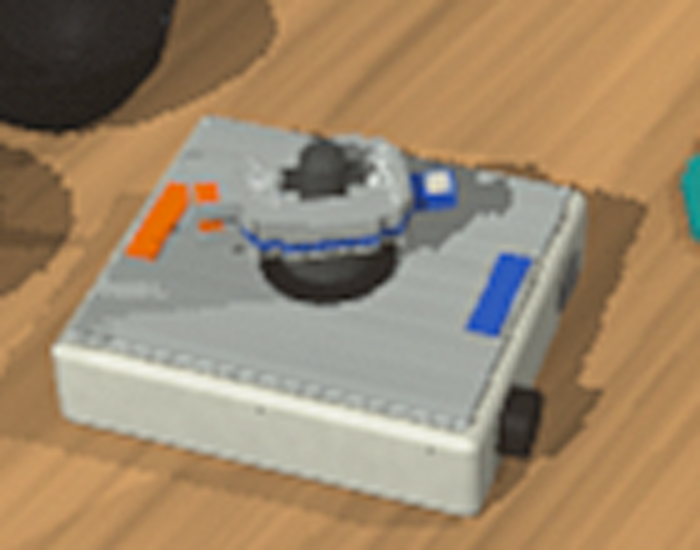

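View pics/sideq.png

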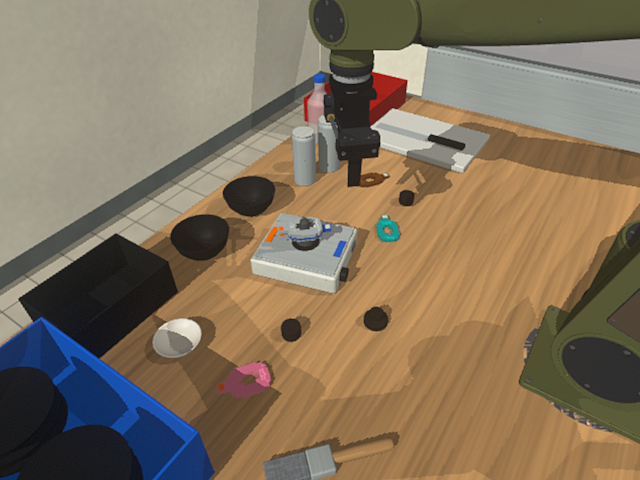

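The crops show the stack flat and level. The cutter tab at (318,60) in the wrist view points to orange and the spacer tab at (318,181) points to blue. In the side view everything else sits where it was, and both rests stand in place at (406,198) and (291,329). I'm handing the job in.

```bash
python3 - <<'E'
from cell import bot
print(bot.job_done())
E
```

```text
the job is handed in; nothing more can be done
None
```

I fitted the blue spacer with its tab towards blue, then the steel cutter with its tab towards orange. I released both plates, backed the arm off and handed the job in at about 23.4 s.

- **Fit:** I lined each plate up with the key line seen through its bore (about 0.74 rad in world axes). Both dropped past the key tops with no contact force, so no turning search was needed.
- **Seating:** The readings put the spacer's underside at about 82 mm and the cutter's at about 90 mm, which matches the given seat heights. The highest contact force I read was about 5 N.
- **Last check:** In the final pictures the stack is level and both tabs point the right way. The bystanders and the two empty rests are where they were.
- **Disagreement:** The wrist camera's stated pose shifted by 1–2 mm between shots. For the final alignment I relied on plate against spindle within one image instead of absolute positions.

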